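Angle a profile past the post into its bay

ROBOT

A 7-joint arm with a two-finger parallel gripper is mounted at the origin on the work surface. World frame = base frame: x ahead of the robot, y to its left, z up, the work surface at z = 0. Lengths are in m, angles in rad, forces in N, time in s.
With the tool pointing down it reaches from about 0.35 to 0.9 m from the base axis. Payload 8.1 kg.
Tool frame: the origin (TCP) lies at the very end of the fingers, on their centre line; the grasp point (between the pads) lies 19 mm behind it; z points along the fingers, y is the direction in which the jaws open and shut (so a half turn about z gives the same grasp; the last joint's range is limited). The gripper opens to 92 mm and grips with 3 to 60 N. Pads are 19 mm wide; open, the fingers measure 130 mm over their backs; the gripper's body (75 mm by 190 mm) begins 47 mm behind the grasp point.
Start: joints at [-1.333, 0.434, 0.025, 1.573, -0.012, 1.134, -0.075], TCP at [0.209, 0.589, 0.227] pointing down, gripper open.
Joint ranges: [-2.62, 2.62], [-0.44, 2.09], [-1.27, 1.32], [0.08, 2.57], [-1.32, 4.46], [0.12, 2], [-2.74, 2.74]. Speed limits (rad/s): [2.22, 2.22, 3.01, 3.01, 3.14, 3.14, 3.14].

INTERFACE

Orientations are given as [roll, pitch, yaw] about the fixed x, y, z axes, in that order (R = Rz(yaw) Ry(pitch) Rx(roll)).
In Python, from station import ctrl gives the robot as it stands. The module is installed in compiled form; this text tells all that it offers.
- The arm moves only by the shell command python3 -m pendant 'ROWS' [FORCE]. ROWS is JSON, a list of rows, each a list of 7 numbers: the shift along the tool's x, y, z in mm, then the turn, a rotation vector about the tool's x, y, z in rad, then the opening, from 0 (shut) to 1 (fully open). In form: [[x, y, z, wx, wy, wz, grip], ...]. A call has 1 to 5 rows; each row shifts and turns the commanded pose from where the row before left it, along the tool's axes as they then stand; what a row does not reach is not made up. A row lasts 1/12 s, in which the tool goes at most 41.7 mm and 7.16 degrees, less where a joint would pass 70% of its speed; a pose out of reach is approached as far as the arm can. A call is refused whole if a number of a shift passes 41.7 or a number of a turn 0.125, either way. A call with a gripper value outside its range is refused whole. The fingers move at their own pace and stop on an object; FORCE is the grip in N (left out, the last holds). Time passes only in rows, so rows that do not move let the fingers close. It gives the time, the measured TCP pose, the force and the opening at its end, in the units of the state.
- ctrl.sense(): the state, without advancing time (a new reading comes with each control period).
- ctrl.snapshot(name): name is "scene" or "top" or "wrist"; returns a dict with "pixels" (420x560x3 uint8, red, green, blue), "range_z" (420x560 float32, m along the optical axis (not along the pixel's ray), 0 where there is no reading), "fx", "fy", "cx", "cy" (pixels), "cam_to_world" (4x4, takes a point from camera to world coordinates). Camera axes: x right, y up, looking along -z (the intrinsics and any distortion apply to the point x, -y, -z); pixel columns grow to the right and rows downward; lengths in m; the calibration is good to about 2 mm. A picture is of the moment at which its call begins.
- ctrl.hand_in(): hands the job in, once; it reports no verdict.
Trained networks look in the newest picture that a camera, given by its name, has taken for a name from the list of things; names that differ only in an ending like _2 or _b are one class to them, and where a whole thing is asked for, a point or a joint stands for the part that bears it (a point fixed in the world has none). Each returns a list of dicts, best first, with "confidence" (0 to 1); they miss things now and then, are a little off and sometimes report something else, mostly with a low value. They report only what shows in the picture. A call takes as long as a camera call. They do not tell look-alikes from the thing itself.
- ctrl.find_in(target, camera): "bbox" ([left, top, width, height] as shares, 0 to 1, of the picture: columns of its width, rows of its height, round what is visible of it).
The state is a dict: "t": time; "joints": joint angles; "qd": joint speeds; "tau": joint torques, N m; "tool_pos": TCP position; "tool_rot": TCP orientation; "ft_force": force on the tool from outside, world axes, zero at the start; "moment": the same for the moment, N m; "gripper_width": finger opening in m.
Only numpy, scipy, OpenCV 4.12 (cv2) and the standard library are available. Lean on these libraries where they do the work, as an engineer would, in place of code of your own. Each camera call takes 0.05 s, during which the arm holds its last target.

TASK

Put the loose aluminium profile away in the grey bay at the back of the bench by pushing it with the fingertips: pivot one end in behind the steel post, then push the other end round, until the whole length lies between the bay's two cheeks and flat along its back plate. Slide it on the bench only, never pick it up, and leave the jar, the beaker and the scraper where they are.

Things in the scene. Friction and masses are not known exactly. Their poses are not given: they have to be found in the camera images.
- profile: Loose slotted aluminium profile, a straight bar 200 long (its x), 30 wide (y), 30 high, 0.14 to 0.28 kg; origin at the centre of its underside. It slides easily on the smooth bench (friction about 0.3). It starts pointing roughly at the bay's back plate, its +x end foremost and a little past the post, the post on its -y side.
- profile_center (a point): The centre of the profile, 15 mm above its underside. Stored, it is 15 mm in front of the back plate's inner face.
- profile_front (a point): Centre of the profile's +x end face, 15 mm up; the end that starts next to the post.
- profile_rear (a point): Centre of the profile's -x end face, 15 mm up; the end that starts nearest the robot.
- bay: Grey steel bay fixed to the bench, open above and to the robot, no floor: back plate 30 high, 6 thick, and two end cheeks 30 high, 6 thick, reaching 32 forward of it, 260 apart inside. Origin on the bench at the foot of the back plate's inner (robot-side) face, midway between the cheeks; x points through the plate away from the robot, y along it to the robot's left, z up.
- post: Fixed upright steel post, 16 in diameter, 55 high, 85 to 95 in front of the bay's back plate and 35 to 55 to the right (bay -y) of its middle. The space from it to the left cheek is shorter than the profile, so the profile's leading end must pass at an angle between post and back plate. Origin at the centre of its foot.
- jar: Bystander: small closed amber jar, 50 in diameter and 56 high, to the left of the work. Origin at the centre of its underside.
- beaker: Bystander: small white open beaker, 56 in diameter and 55 high, to the right of the work. Origin at the centre of its underside.
- scraper: Bystander: scraper with black handle, about 160 long, lying flat to the right, nearer the robot. Origin near its middle, on its underside.
Not all that is in view belongs to the job. Of the things that look like the profile, take the one that is farthest to the robot's left at the start.

How it is judged:
By the outcome, as a careful person would: the job done as asked, in the order asked, and still so for the second after the job is handed in, with the robot touching nothing.
It also fails if it takes over 72 s, if anything falls off the work surface, if the arm or the gripper's body presses on something with over 40 N, if the wrist force passes 120 N, or if a joint passes its speed limit or range.

## Working session

There is one attempt and no reset: what is moved stays moved. The work goes in short steps, Python scripts to look and compute and a shell command to move; the robot and the scene stay as the last step left them, time stands still between calls to the robot, and variables do not carry over. Pictures are saved under pics/ and viewed, and the job is handed in when it is done.

```bash
mkdir -p pics; cat > h.py <<'E'
from station import ctrl
import cv2, numpy as np
def snap(cam,name):
    s=ctrl.snapshot(cam); cv2.imwrite(f"pics/{name}.png",np.ascontiguousarray(s["pixels"][...,::-1])); return s
def cloud(s):
    z=s["range_z"]; v,u=np.mgrid[0:z.shape[0],0:z.shape[1]]
    p=np.stack([(u-s["cx"])/s["fx"]*z,-(v-s["cy"])/s["fy"]*z,-z,np.ones_like(z)],-1)
    w=p@np.array(s["cam_to_world"]).T
    w=w[...,:3]; w[z==0]=np.nan; return w
E
python3 - <<'E'
from h import *
for c in ("top","scene"):
    s=snap(c,c+"0"); w=cloud(s)
    print(c,[k for k in s], s["fx"])
    for n in ("profile","bay","post","jar","beaker","scraper"):
        for d in ctrl.find_in(n,c)[:4]:
            b=d["bbox"]; l,t,W,H=b[0]*560,b[1]*420,b[2]*560,b[3]*420
            print(n,round(d["confidence"],2),[round(x) for x in (l,t,W,H)],np.round(w[int(min(419,t+H/2)),int(min(559,l+W/2))],3))
s=ctrl.sense();print(s["t"],s["tool_pos"],s["tool_rot"],s["gripper_width"])
E
```

```text
top ['pixels', 'range_z', 'fx', 'fy', 'cx', 'cy', 'cam_to_world'] 425.7615038727196
profile 0.98 [341, 147, 67, 37] [ 0.682 -0.346  0.027]
profile 0.95 [249, 167, 16, 62] [0.569 0.006 0.03 ]
profile 0.82 [393, 249, 58, 53] [ 0.352 -0.484  0.027]
bay 0.72 [237, 150, 94, 31] [ 0.682 -0.069  0.   ]
jar 0.66 [141, 201, 17, 20] [0.521 0.32  0.05 ]
beaker 0.82 [348, 215, 21, 21] [ 0.5   -0.305  0.004]
scraper 0.63 [315, 229, 45, 52] [ 0.411 -0.24  -0.003]
scraper 0.52 [247, 163, 17, 69] [0.573 0.012 0.027]
scene ['pixels', 'range_z', 'fx', 'fy', 'cx', 'cy', 'cam_to_world'] 389.83547577290375
profile 0.86 [289, 194, 67, 44] [ 0.585 -0.012  0.03 ]
profile 0.86 [242, 316, 86, 70] [ 0.693 -0.364  0.029]
profile 0.74 [349, 125, 17, 23] [0.531 0.304 0.049]
profile 0.73 [74, 300, 99, 36] [ 0.362 -0.489  0.032]
bay 0.77 [302, 214, 80, 80] [ 0.676 -0.068 -0.004]
bay 0.34 [212, 268, 23, 26] [ 0.476 -0.294  0.006]
post 0.52 [307, 235, 8, 17] [ 0.604 -0.107  0.033]
post 0.51 [289, 191, 68, 48] [ 0.588 -0.012  0.032]
jar 0.76 [349, 125, 17, 24] [0.531 0.304 0.049]
beaker 0.63 [211, 266, 27, 30] [ 0.475 -0.289  0.003]
scraper 0.72 [176, 243, 69, 27] [ 0.403 -0.254  0.003]
0.7 [0.20888446 0.58906273 0.22675639] [ 3.14153954e+00 -1.42024440e-05  2.80076347e+00] 0.0920205828591572
```

```bash
python3 - <<'E'
import cv2
a=cv2.imread("pics/top0.png"); cv2.imwrite("pics/top0z.png",cv2.resize(a[120:320,120:470],None,fx=2.2,fy=2.2,interpolation=cv2.INTER_CUBIC))
cv2.imwrite("pics/topz2.png",cv2.resize(a[135:245,220:350],None,fx=5,fy=5,interpolation=cv2.INTER_CUBIC))
a=cv2.imread("pics/scene0.png"); cv2.imwrite("pics/scene0z.png",cv2.resize(a[150:330,200:430],None,fx=3.3,fy=3.3,interpolation=cv2.INTER_CUBIC))
E
```

```text
(no output)
```

View pics/top0z.png

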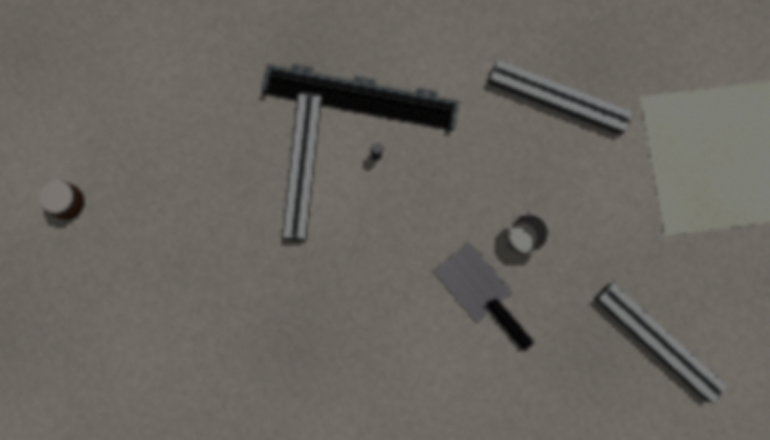

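View pics/topz2.png

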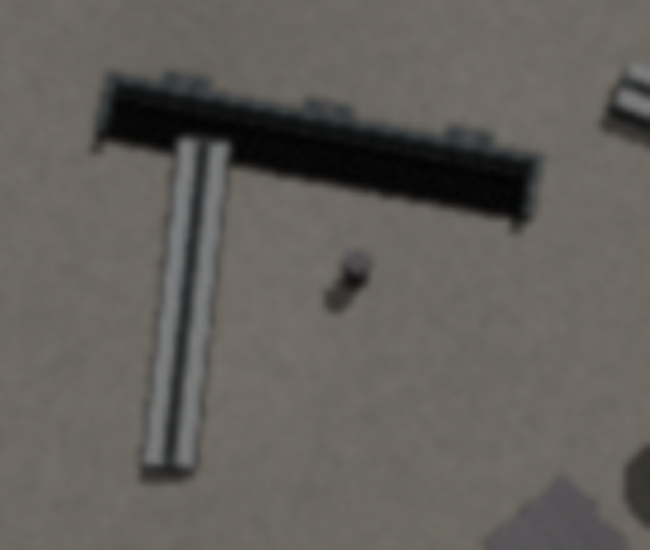

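View pics/scene0z.png

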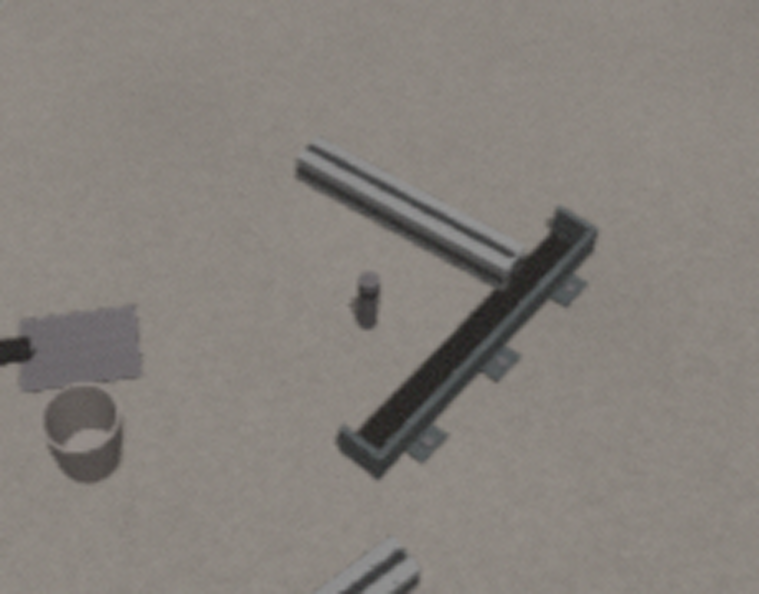

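The top view shows the task profile (the farthest-left one) at zoom (145–231, 138–468), the post top at (357,265) and the bay from (105,75) to (540,155). Next I'll compute poses from these.

```bash
cat >> h.py <<'E'
def ray(s,u,v,z):
    M=np.array(s["cam_to_world"]); d=M[:3,:3]@np.array([(u-s["cx"])/s["fx"],-(v-s["cy"])/s["fy"],-1.]); o=M[:3,3]
    return (o+d*(z-o[2])/d[2])
def rectfit(w,zlo,zhi,x0,x1,y0,y1):
    m=(w[...,2]>zlo)&(w[...,2]<zhi)&(w[...,0]>x0)&(w[...,0]<x1)&(w[...,1]>y0)&(w[...,1]<y1)
    return m
E
python3 - <<'E'
from h import *
s=ctrl.snapshot("top");w=cloud(s)
print(np.round(s["cam_to_world"],3))
z5=lambda u,v,z:np.round(ray(s,220+(u-2)/5,135+(v-2)/5,z)[:2],4)
print("prof FL FR RL RR",z5(180,138,.03),z5(231,142,.03),z5(145,465,.03),z5(195,468,.03))
print("post",z5(357,265,.055))
print("bay back outer L,R",z5(105,75,.03),z5(541,155,.03)," front outer", z5(98,138,.03),z5(530,215,.03))
print("inner corners", z5(112,83,.03),z5(528,158,.03))
m=(w[...,2]>.02)&(w[...,2]<.04)&(w[...,0]>.42)&(w[...,0]<.662)&(abs(w[...,1]+.0)<.06)
p=w[m][:,:2].astype(np.float32);print(len(p),cv2.minAreaRect(p))
s=ctrl.snapshot("scene");w2=cloud(s)
for nm,W in(("top",w),("scene",w2)):
    m=(W[...,2]>.042)&(W[...,2]<.062)&(W[...,0]>.55)&(W[...,0]<.66)&(W[...,1]>-.15)&(W[...,1]<-.05)
    q=W[m]; print(nm,"post",q.mean(0) if len(q) else None,len(q))
    m=(W[...,2]>.022)&(W[...,2]<.04)&(W[...,0]>.62)&(W[...,0]<.76)&(W[...,1]>-.25)&(W[...,1]<.1)
    p=W[m][:,:2].astype(np.float32);print("bay",len(p),cv2.boxPoints(cv2.minAreaRect(p)).round(3).tolist())
E
```

```text
[[ 0.028  0.987 -0.156  0.336]
 [-1.     0.028 -0.002 -0.062]
 [ 0.002  0.156  0.988  1.285]
 [ 0.     0.     0.     1.   ]]
prof FL FR RL RR [0.6799 0.0142] [ 0.6783 -0.0169] [0.4796 0.0276] [ 0.4786 -0.0021]
post [ 0.5989 -0.0945]
bay back outer L,R [0.7182 0.0614] [ 0.6756 -0.2053]  front outer [0.6785 0.0639] [ 0.6381 -0.199 ]
inner corners [0.7133 0.0569] [ 0.6735 -0.1974]
607 ((0.5707852244377136, 0.006645163521170616), (0.03015858680009842, 0.1843227595090866), 85.9718017578125)
top post [ 0.60030115 -0.0949346   0.05256093] 26
bay 447 [[0.5860000252723694, -0.19300000369548798], [0.6769999861717224, -0.20800000429153442], [0.722000002861023, 0.05999999865889549], [0.6309999823570251, 0.07500000298023224]]
scene post [ 0.60188848 -0.09954865  0.05238931] 48
bay 676 [[0.5870000123977661, -0.19699999690055847], [0.6769999861717224, -0.21199999749660492], [0.7210000157356262, 0.05900000035762787], [0.6309999823570251, 0.07400000095367432]]
```

```bash
cat >> h.py <<'E'
B=np.array([.691,-.071]); A=-.158
Rb=np.array([[np.cos(A),-np.sin(A)],[np.sin(A),np.cos(A)]])
def tobay(p): return (np.asarray(p)[...,:2]-B)@Rb
def prof(s):
    """profile pose in bay frame (mm, deg) from depth+brightness of top face"""
    w=cloud(s); b=tobay(w)
    return w,b
def tool():
    s=ctrl.sense(); b=tobay(s["tool_pos"])*1000
    print("t %.2f tool bay x,y %.1f %.1f z %.1f yaw-err %.3f F %s w %.3f"%(s["t"],b[0],b[1],s["tool_pos"][2]*1000,(s["tool_rot"][2]-(np.pi+A)+np.pi)%(2*np.pi)-np.pi,np.round(s["ft_force"],1),s["gripper_width"]))
E
python3 -m pendant '[[-20,-20,0,0,0,-0.0915,0],[-30,-25,0,0,0,-0.0915,0],[-30,-26,0,0,0,0,0],[-30,-26,0,0,0,0,0],[-30,-26,0,0,0,0,0]]' 20
python3 -c "from h import *;tool()"
```

```text
t: 1.22
tool_pos: [0.3215, 0.4392, 0.2269]
tool_rot: [3.141, 0.0, 2.984]
ft_force: [1.0, -0.1, 0.7]
gripper_width: 0.063
t 1.22 tool bay x,y -445.2 445.7 z 226.9 yaw-err 0.001 F [ 1.  -0.1  0.7] w 0.063
```

```bash

python3 -m pendant '[[-31,-26,0,0,0,0,0],[-31,-26,0,0,0,0,0],[-31,-26,0,0,0,0,0],[-31,-26,0,0,0,0,0],[-31,-26,0,0,0,0,0]]'
python3 -m pendant '[[-31,-26,0,0,0,0,0],[-31,-26,0,0,0,0,0],[-31,-26,0,0,0,0,0],[-31,-26,0,0,0,0,0],[-31,-26,0,0,0,0,0]]'
python3 -c "from h import *;tool()"
```

```text
t: 1.63
tool_pos: [0.4543, 0.2863, 0.2271]
tool_rot: [3.141, 0.0, 2.984]
ft_force: [0.2, 0.9, 0.4]
gripper_width: 0.0299
t: 2.05
tool_pos: [0.587, 0.1336, 0.227]
tool_rot: [3.141, 0.0, 2.984]
ft_force: [1.1, 0.3, 0.2]
gripper_width: 0.0009
t 2.05 tool bay x,y -134.9 185.6 z 227.0 yaw-err 0.000 F [1.1 0.3 0.2] w 0.001
```

```bash

python3 -m pendant '[[-27,-22,30,0,0,0,0],[-27,-22,30,0,0,0,0],[-26,-22,30,0,0,0,0],[0,0,35,0,0,0,0],[0,0,15,0,0,0,0]]'
python3 - <<'E'
from h import *
tool()
s=snap("top","top1");w=snap("wrist","wr1")
a=cv2.imread("pics/top1.png"); cv2.imwrite("pics/top1z.png",cv2.resize(a[135:245,220:350],None,fx=5,fy=5,interpolation=cv2.INTER_CUBIC))
E
```

```text
t: 2.47
tool_pos: [0.6473, 0.0612, 0.0904]
tool_rot: [-3.139, -0.004, 2.98]
ft_force: [-0.9, 1.1, -0.8]
gripper_width: 0.0003
t 2.47 tool bay x,y -64.0 123.7 z 90.4 yaw-err -0.004 F [-0.9  1.1 -0.8] w 0.000
```

View pics/top1z.png

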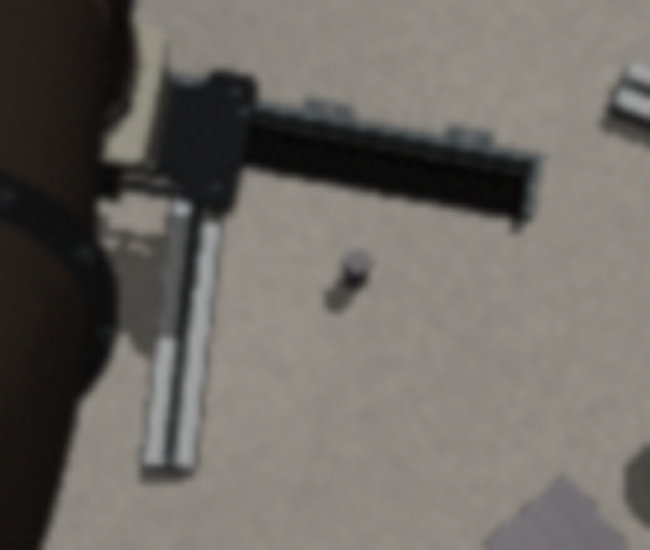

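View pics/wr1.png

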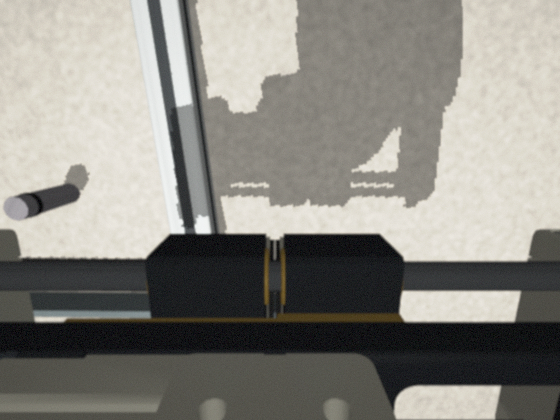

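Top view: the bar is unchanged, with the gripper above its left side. The wrist view shows the bar's left edge near column 215, and the fingertips to its right and still above it. Now down.

```bash

python3 -m pendant '[[0,0,0,0,0,0,0],[0,0,25,0,0,0,0],[0,0,25,0,0,0,0],[0,0,20,0,0,0,0],[0,0,0,0,0,0,0]]'
python3 - <<'E'
from h import *
tool()
s=snap("scene","sc2")
a=cv2.imread("pics/sc2.png"); cv2.imwrite("pics/sc2z.png",cv2.resize(a[150:330,200:430],None,fx=3.3,fy=3.3,interpolation=cv2.INTER_CUBIC))
E
```

```text
t: 2.98
tool_pos: [0.6471, 0.0651, 0.0233]
tool_rot: [-3.141, -0.003, 2.985]
ft_force: [-1.1, 0.9, -0.7]
gripper_width: 0.0003
t 2.98 tool bay x,y -64.8 127.5 z 23.3 yaw-err 0.001 F [-1.1  0.9 -0.7] w 0.000
```

View pics/sc2z.png

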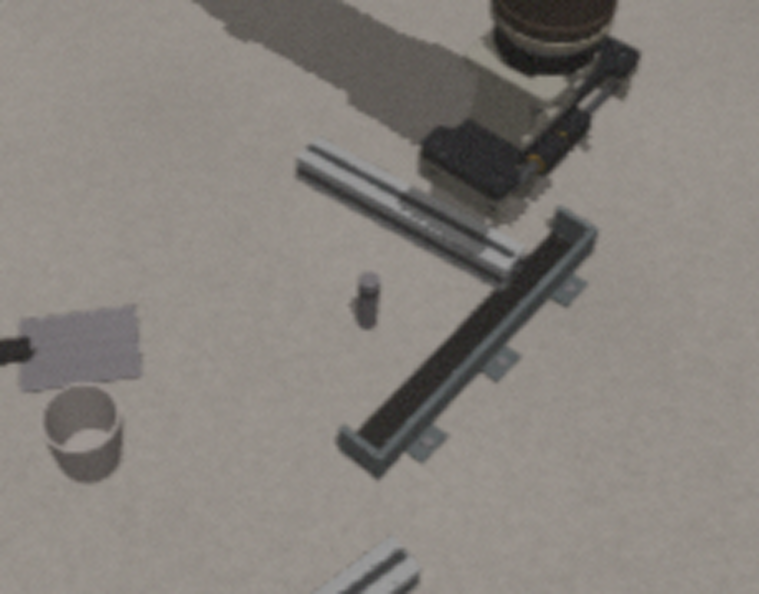

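The scene view shows the fingers left of the bar, in front of the left cheek and clear of both.

```bash

python3 -m pendant '[[-5,0,6,0,0,0,0],[-5,-6,6,0,0,0,0],[0,-10,0,0,0,0,0],[0,-7,0,0,0,0,0],[0,-7,0,0,0,0,0]]'
python3 -c "from h import *;tool()"
python3 -m pendant '[[0,-7,0,0,0,0,0],[0,-7,0,0,0,0,0],[0,-7,0,0,0,0,0],[0,-7,0,0,0,0,0],[0,-7,0,0,0,0,0]]'
python3 - <<'E'
from h import *
tool()
s=snap("scene","sc3")
a=cv2.imread("pics/sc3.png"); cv2.imwrite("pics/sc3z.png",cv2.resize(a[150:330,200:430],None,fx=3.3,fy=3.3,interpolation=cv2.INTER_CUBIC))
E
```

```text
t: 3.45
tool_pos: [0.6537, 0.0313, 0.0134]
tool_rot: [-3.141, 0.001, 2.982]
ft_force: [0.8, -0.4, -0.1]
gripper_width: 0.0003
t 3.45 tool bay x,y -52.9 95.2 z 13.4 yaw-err -0.001 F [ 0.8 -0.4 -0.1] w 0.000
t: 3.87
tool_pos: [0.6479, -0.002, 0.0129]
tool_rot: [3.141, 0.0, 2.984]
ft_force: [0.1, 0.5, -0.1]
gripper_width: 0.0004
t 3.87 tool bay x,y -53.5 61.4 z 12.9 yaw-err 0.000 F [ 0.1  0.5 -0.1] w 0.000
```

View pics/sc3z.png

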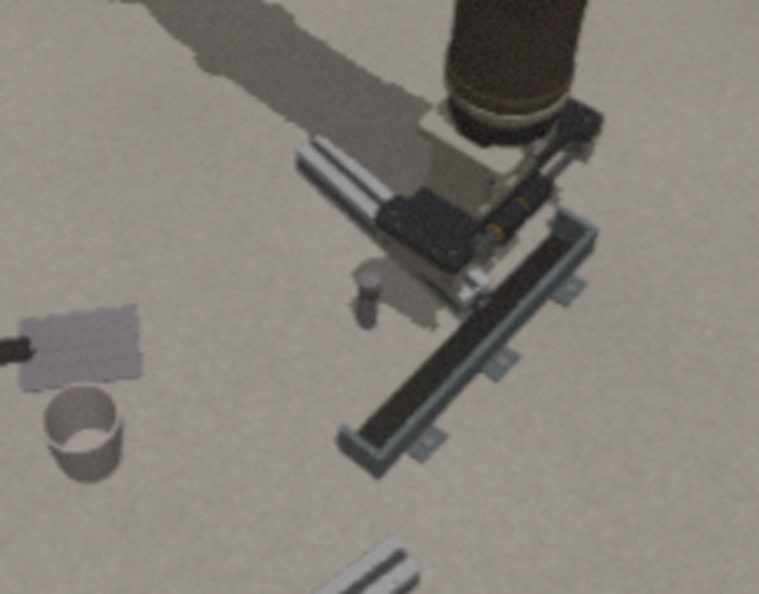

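The front end (bar tip about (475,300) in the zoom) swung right and the rear stayed. Continue.

```bash

python3 -m pendant '[[0,-7,0,0,0,0,0],[0,-7,0,0,0,0,0],[0,-7,0,0,0,0,0],[0,-7,0,0,0,0,0],[0,-7,0,0,0,0,0]]'
python3 - <<'E'
from h import *
tool()
s=snap("scene","sc4")
a=cv2.imread("pics/sc4.png"); cv2.imwrite("pics/sc4z.png",cv2.resize(a[150:330,200:430],None,fx=3.3,fy=3.3,interpolation=cv2.INTER_CUBIC))
w=snap("wrist","wr4")
E
```

```text
t: 4.33
tool_pos: [0.6423, -0.0367, 0.0128]
tool_rot: [-3.142, -0.0, 2.984]
ft_force: [-0.1, 1.5, -0.1]
gripper_width: 0.0001
t 4.33 tool bay x,y -53.5 26.2 z 12.8 yaw-err 0.000 F [-0.1  1.5 -0.1] w 0.000
```

View pics/sc4z.png

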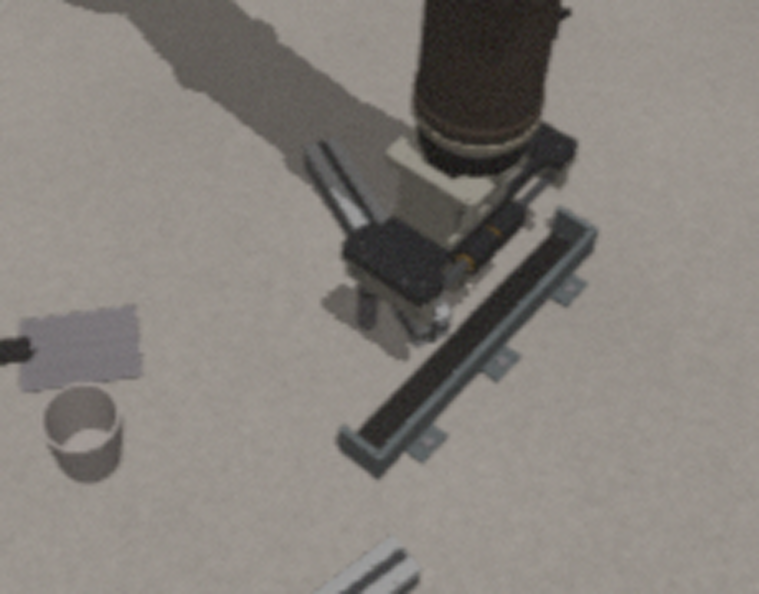

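View pics/wr4.png

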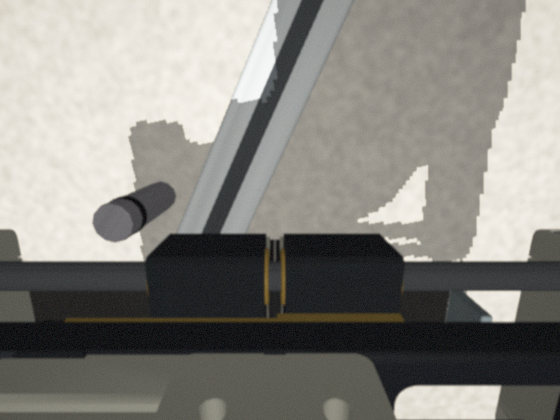

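```bash
cat >> h.py <<'E'
def barfit(cams=("wrist","scene"),show=True):
    P=[]
    for c in cams:
        s=ctrl.snapshot(c); w=cloud(s); b=tobay(w)*1000; z=w[...,2]
        m=(z>.024)&(z<.036)&(b[...,0]<-3)&(b[...,0]>-300)&(abs(b[...,1])<128)&(b[...,0]>-330)
        # drop post & cheek/plate surroundings
        m&=np.hypot(b[...,0]+87,b[...,1]+39)>13
        m&=~((b[...,0]>-40)&(abs(b[...,1])>120))
        m=m.astype(np.uint8)
        n,l,st,_=cv2.connectedComponentsWithStats(m)
        p=[b[l==i] for i in range(1,n) if st[i,4]>(60 if c!="wrist" else 800)]
        if not p: print(c,"none"); continue
        p=np.concatenate(p).astype(np.float32)
        r=cv2.minAreaRect(p); bx=cv2.boxPoints(r).round(0).astype(int).tolist()
        if show: print(c,len(p),"centre",np.round(r[0],1),"size",np.round(r[1],1),"ang",round(r[2],1),bx)
E
python3 -c "
from h import *
barfit()"
```

```text
wrist 17730 centre [-120.7   16.2] size [ 30.2 120.2] ang 64.9 [[-182, 28], [-73, -23], [-60, 4], [-169, 55]]
scene 329 centre [-172.3   37.6] size [ 31.3 104.7] ang 64.4 [[-226, 46], [-132, 1], [-118, 29], [-213, 74]]
```

The bar now heads −25° in the bay frame, with its front at about (−38,−25) mm and roughly 10 mm clear of the post. I'll advance it from the rear end next.

```bash

python3 -m pendant '[[0,12,0,0,0,0,0],[0,0,-25,0,0,0,0],[0,0,-30,0,0,0,0],[35,5,-5,0,0,0,0],[40,5,0,0,0,0,0]]'
python3 -m pendant '[[40,5,0,0,0,0,0],[40,5,0,0,0,0,0],[38,0,0,0,0,0,0],[6,0,0,0,0,0,0],[0,0,0,0,0,0,0]]'
python3 -c "from h import *;tool();barfit(('scene','wrist'))"
```

```text
t: 4.95
tool_pos: [0.5753, -0.001, 0.0752]
tool_rot: [3.14, 0.007, 2.984]
ft_force: [-1.0, 0.9, -0.6]
gripper_width: 0.0005
t: 5.37
tool_pos: [0.4483, 0.0288, 0.0729]
tool_rot: [3.141, -0.002, 2.987]
ft_force: [0.1, 0.6, 0.0]
gripper_width: 0.0007
t 5.37 tool bay x,y -255.4 60.4 z 72.9 yaw-err 0.003 F [0.1 0.6 0. ] w 0.001
scene 751 centre [-126.3   16.7] size [ 31.4 202. ] ang 65.1 [[-224, 45], [-41, -40], [-28, -12], [-211, 74]]
wrist none
```

```bash

python3 -m pendant '[[0,-4,30,0,0,0,0],[0,-3,30,0,0,0,0],[-5,0,0,0,0,0,0],[-8,0,0,0,0,0,0],[-7,0,0,0,0,0,0]]'
python3 -m pendant '[[-6,0,0,0,0,0,0],[-6,0,0,0,0,0,0],[-6,0,0,0,0,0,0],[-6,0,0,0,0,0,0],[0,0,0,0,0,0,0]]'
python3 -c "from h import *;tool();barfit(('scene','top'))
s=snap('scene','sc5')
a=cv2.imread('pics/sc5.png'); cv2.imwrite('pics/sc5z.png',cv2.resize(a[150:330,200:430],None,fx=3.3,fy=3.3,interpolation=cv2.INTER_CUBIC))"
```

```text
t: 5.88
tool_pos: [0.472, 0.0169, 0.0136]
tool_rot: [3.141, 0.001, 2.983]
ft_force: [0.6, -0.1, -0.1]
gripper_width: 0.0005
t: 6.3
tool_pos: [0.4953, 0.013, 0.0134]
tool_rot: [3.141, 0.002, 2.983]
ft_force: [0.6, 0.3, 0.2]
gripper_width: 0.0003
t 6.30 tool bay x,y -206.4 52.2 z 13.4 yaw-err -0.000 F [0.6 0.3 0.2] w 0.000
scene 812 centre [-104.4   14.3] size [ 47.7 212. ] ang 67.2 [[-211, 33], [-16, -49], [3, -5], [-193, 77]]
top 362 centre [-68.8  -2.4] size [ 30.9 127.7] ang 62.4 [[-133, 13], [-19, -46], [-5, -18], [-118, 41]]
```

View pics/sc5z.png

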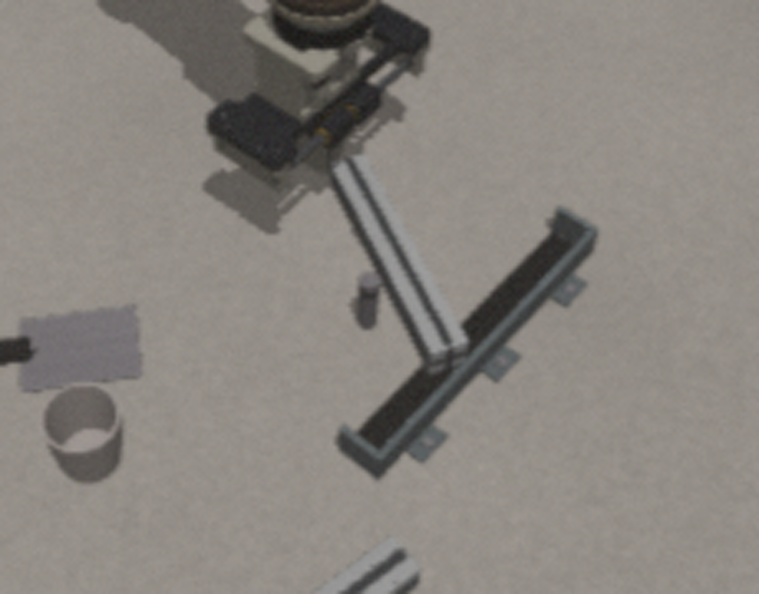

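The bar advanced; its front is now past the post and near the plate (zoom (445,355)), and the post is at (367,290), clear to its right. Back to the front-left side to pivot it in behind the post.

```bash

python3 -m pendant '[[10,0,0,0,0,0,0],[0,0,-30,0,0,0,0],[0,0,-30,0,0,0,0],[-30,4,0,0,0,0,0],[-40,0,0,0,0,0,0]]'
python3 -m pendant '[[-40,0,0,0,0,0,0],[-40,0,0,0,0,0,0],[-18,0,0,0,0,0,0],[0,0,0,0,0,0,0],[0,0,20,0,0,0,0]]'
python3 -c "from h import *;tool();snap('wrist','wr6')"
```

```text
t: 6.87
tool_pos: [0.5514, 0.0094, 0.0747]
tool_rot: [3.14, -0.0, 2.986]
ft_force: [0.7, 0.4, -0.4]
gripper_width: 0.0004
t: 7.28
tool_pos: [0.6523, -0.0079, 0.0552]
tool_rot: [3.141, 0.005, 2.983]
ft_force: [0.1, 0.2, -0.8]
gripper_width: 0.0003
t 7.28 tool bay x,y -48.2 56.2 z 55.2 yaw-err -0.000 F [ 0.1  0.2 -0.8] w 0.000
```

View pics/wr6.png

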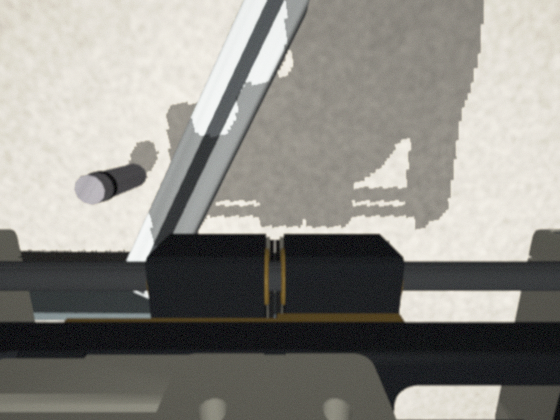

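Fingers are left of the bar with clearance, and the post is at (95,185). Lower and push.

```bash

python3 -m pendant '[[0,0,25,0,0,0,0],[0,-4,17,0,0,0,0],[0,-8,0,0,0,0,0],[0,-8,0,0,0,0,0],[0,-8,0,0,0,0,0]]'
python3 -m pendant '[[0,-7,0,0,0,0,0],[0,-7,0,0,0,0,0],[0,-7,0,0,0,0,0],[0,-7,0,0,0,0,0],[0,0,0,0,0,0,0]]'
python3 -c "from h import *;tool();barfit(('scene','wrist'));snap('wrist','wr7')"
```

```text
t: 7.75
tool_pos: [0.6452, -0.0364, 0.0118]
tool_rot: [-3.141, 0.0, 2.983]
ft_force: [0.5, 0.6, 0.4]
gripper_width: 0.0005
t: 8.17
tool_pos: [0.6467, -0.0619, 0.0133]
tool_rot: [3.138, 0.01, 2.985]
ft_force: [11.3, 5.6, -0.2]
gripper_width: 0.0005
t 8.17 tool bay x,y -45.2 2.0 z 13.3 yaw-err 0.001 F [11.3  5.6 -0.2] w 0.000
scene 93 centre [-35.2 -62.5] size [28.7 26. ] ang 38.8 [[-55, -61], [-38, -82], [-16, -64], [-32, -43]]
wrist 23502 centre [-98.5  12.6] size [ 30.2 183.2] ang 40.7 [[-170, 72], [-50, -67], [-27, -47], [-147, 92]]
```

View pics/wr7.png

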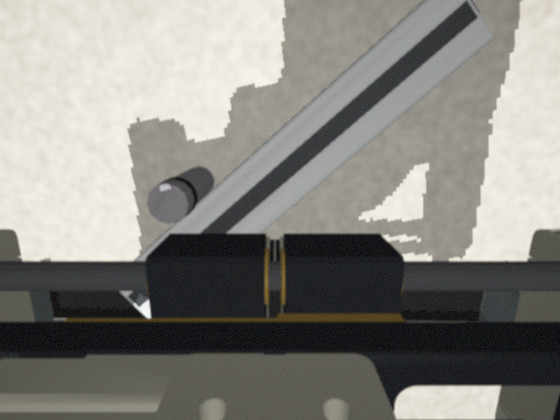

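The bar now heads −49°, touches the post, and its front (−27,−69) is well behind it. Now push the rear end round from the robot side.

```bash

python3 -m pendant '[[0,15,0,0,0,0,0],[0,0,-30,0,0,0,0],[0,0,-35,0,0,0,0],[30,20,0,0,0,0,0],[35,20,0,0,0,0,0]]'
python3 -m pendant '[[35,20,0,0,0,0,0],[35,5,0,0,0,0,0],[15,0,0,0,0,0,0],[0,0,0,0,0,0,0],[0,0,20,0,0,0,0]]'
python3 -c "from h import *;tool();barfit(('scene','top'));snap('wrist','wr8')"
```

```text
t: 8.73
tool_pos: [0.5885, 0.0, 0.0784]
tool_rot: [3.141, 0.007, 2.98]
ft_force: [-0.2, 1.5, -1.0]
gripper_width: 0.0005
t: 9.15
tool_pos: [0.5075, 0.0401, 0.0588]
tool_rot: [3.139, 0.005, 2.985]
ft_force: [1.3, -0.3, 0.9]
gripper_width: 0.0004
t 9.15 tool bay x,y -198.7 80.9 z 58.8 yaw-err 0.001 F [ 1.3 -0.3  0.9] w 0.000
scene 746 centre [-93.1   3.3] size [ 30.2 201.4] ang 42.0 [[-172, 68], [-37, -82], [-15, -61], [-149, 88]]
top 497 centre [-81.3  -7.4] size [ 30.5 160.5] ang 41.9 [[-146, 42], [-39, -77], [-16, -57], [-124, 62]]
```

View pics/wr8.png

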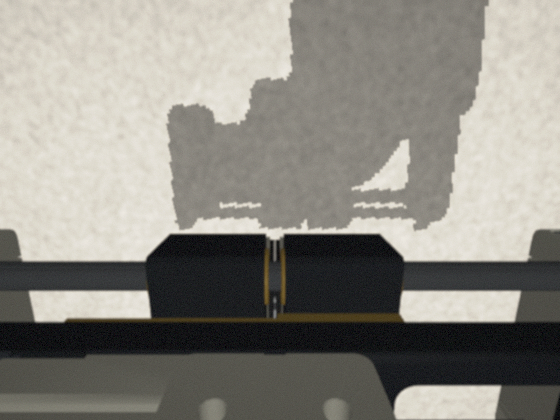

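The bar is out of the wrist view (clear floor below the fingers); the scene fit has its rear-right corner at (−172,68). Lower and push.

```bash

python3 -m pendant '[[0,-3,25,0,0,0,0],[0,-3,21,0,0,0,0],[-7,0,0,0,0,0,0],[-8,0,0,0,0,0,0],[-8,0,0,0,0,0,0]]'
python3 -m pendant '[[-8,0,0,0,0,0,0],[-8,0,0,0,0,0,0],[-8,1,0,0,0,0,0],[-8,1,0,0,0,0,0],[0,0,0,0,0,0,0]]'
python3 -c "from h import *;tool();barfit(('scene','top'))
s=snap('scene','sc9')
a=cv2.imread('pics/sc9.png'); cv2.imwrite('pics/sc9z.png',cv2.resize(a[150:330,200:430],None,fx=3.3,fy=3.3,interpolation=cv2.INTER_CUBIC))"
```

```text
t: 9.72
tool_pos: [0.5294, 0.0298, 0.011]
tool_rot: [3.141, 0.001, 2.983]
ft_force: [0.3, -0.1, 0.5]
gripper_width: 0.0002
t: 10.13
tool_pos: [0.5618, 0.027, 0.0103]
tool_rot: [3.141, 0.003, 2.984]
ft_force: [1.1, -0.2, 0.4]
gripper_width: 0.0008
t 10.13 tool bay x,y -143.0 76.5 z 10.3 yaw-err 0.000 F [ 1.1 -0.2  0.4] w 0.001
scene 812 centre [-73.2  -0.8] size [ 45.3 211.7] ang 35.6 [[-153, 72], [-30, -100], [7, -74], [-116, 98]]
top 442 centre [-56.4 -25.7] size [ 30.9 144. ] ang 30.3 [[-106, 29], [-33, -96], [-7, -80], [-79, 44]]
```

View pics/sc9z.png

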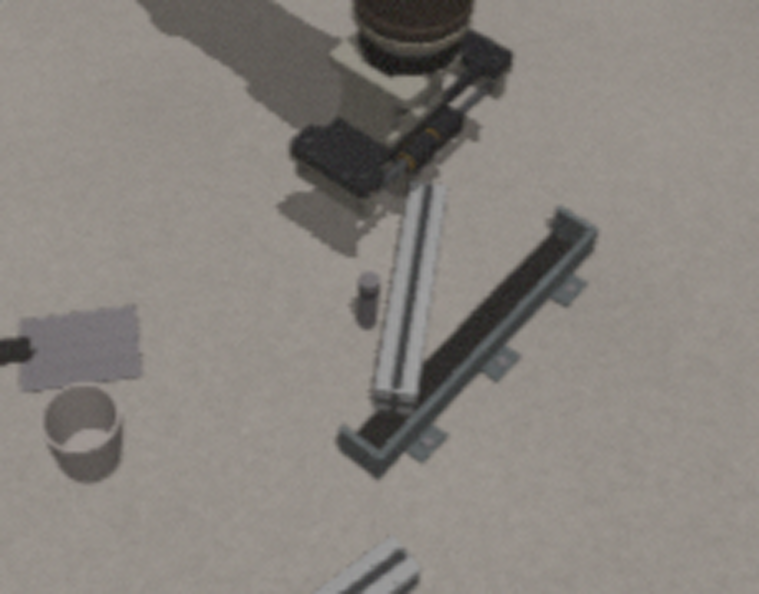

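Heading is now about −60°, front (−20,−88) behind the post at the right cheek's side, rear (−120,85). Keep pushing.

```bash

python3 -m pendant '[[-8,0,0,0,0,0,0],[-8,-1,0,0,0,0,0],[-8,-1,0,0,0,0,0],[-8,-1,0,0,0,0,0],[-8,0,0,0,0,0,0]]'
python3 -c "from h import *;tool();barfit(('scene','top'))
s=snap('scene','sc10')
a=cv2.imread('pics/sc10.png'); cv2.imwrite('pics/sc10z.png',cv2.resize(a[150:330,200:430],None,fx=3.3,fy=3.3,interpolation=cv2.INTER_CUBIC))"
```

```text
t: 10.7
tool_pos: [0.5994, 0.0171, 0.0098]
tool_rot: [-3.141, 0.0, 2.983]
ft_force: [-0.3, 0.3, 0.5]
gripper_width: 0.0004
t 10.70 tool bay x,y -104.3 72.6 z 9.8 yaw-err -0.000 F [-0.3  0.3  0.5] w 0.000
scene 857 centre [-53.9 -17.7] size [ 40.6 205.2] ang 19.4 [[-107, 72], [-39, -121], [-1, -108], [-69, 86]]
top 353 centre [-39.6 -41.7] size [ 31.3 143.6] ang 18.2 [[-77, 22], [-32, -115], [-2, -105], [-47, 31]]
```

View pics/sc10z.png

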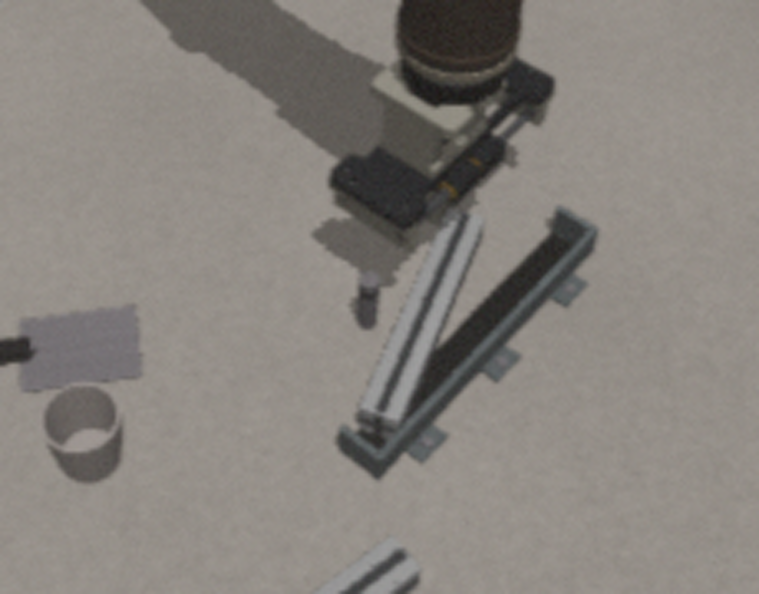

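Now only about 18° off, front (−17,−112), inside the right cheek. Continue.

```bash

python3 -m pendant '[[-8,0,0,0,0,0,0],[-8,0,0,0,0,0,0],[-8,0,0,0,0,0,0],[-8,0,0,0,0,0,0],[-6,0,0,0,0,0,0]]'
python3 -m pendant '[[-6,0,0,0,0,0,0],[-5,0,0,0,0,0,0],[-4,0,0,0,0,0,0],[-4,0,0,0,0,0,0],[0,0,0,0,0,0,0]]'
python3 -c "from h import *;tool();barfit(('scene','top'))
s=snap('scene','sc11')
a=cv2.imread('pics/sc11.png'); cv2.imwrite('pics/sc11z.png',cv2.resize(a[150:330,200:430],None,fx=3.3,fy=3.3,interpolation=cv2.INTER_CUBIC))"
```

```text
t: 11.27
tool_pos: [0.6372, 0.0115, 0.0098]
tool_rot: [3.142, 0.001, 2.984]
ft_force: [0.4, -0.3, 0.9]
gripper_width: 0.0005
t: 11.68
tool_pos: [0.6555, 0.0085, 0.0099]
tool_rot: [-3.142, 0.001, 2.984]
ft_force: [-0.1, -0.3, 0.4]
gripper_width: 0.0006
t 11.68 tool bay x,y -47.6 72.9 z 9.9 yaw-err -0.000 F [-0.1 -0.3  0.4] w 0.001
scene 845 centre [-25.3 -25.9] size [200.5  32.7] ang 88.2 [[-45, -126], [-12, -127], [-6, 74], [-39, 75]]
top 318 centre [-27.1 -71.3] size [102.7  31.3] ang 88.7 [[-44, -122], [-13, -123], [-10, -20], [-42, -20]]
```

View pics/sc11z.png

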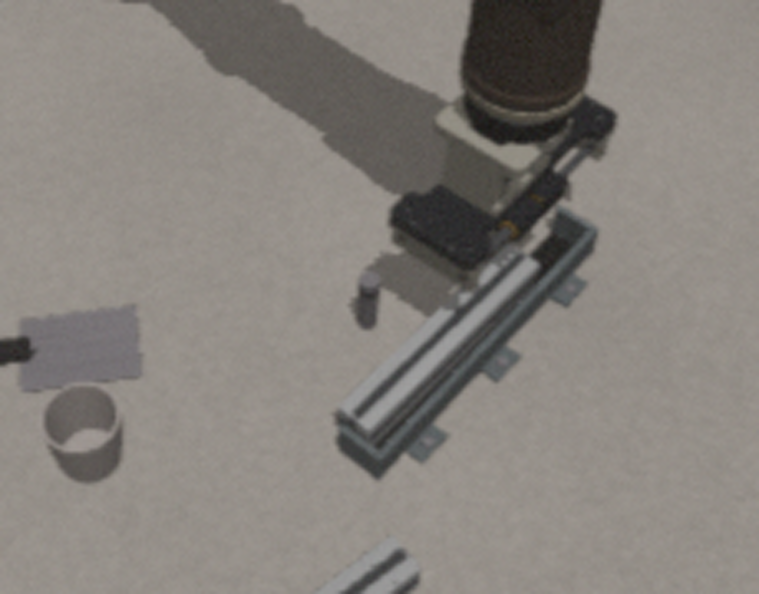

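The bar is inside and nearly parallel, about 11 mm off the plate, with its right end about 4 mm from the right cheek. Now push at mid-length, between the post and the bar.

```bash

python3 -m pendant '[[9,0,0,0,0,0,0],[0,0,-30,0,0,0,0],[0,0,-30,0,0,0,0],[0,-33,0,0,0,0,0],[0,-33,0,0,0,0,0]]'
python3 -m pendant '[[0,-30,0,0,0,0,0],[0,0,0,0,0,0,0],[0,0,0,0,0,0,0]]'
python3 -c "from h import *;tool();barfit(('scene','top','wrist'));snap('wrist','wr12')"
```

```text
t: 12.25
tool_pos: [0.6364, -0.0524, 0.0719]
tool_rot: [3.139, 0.004, 2.989]
ft_force: [-0.3, -1.0, 0.2]
gripper_width: 0.0006
t: 12.5
tool_pos: [0.6294, -0.0873, 0.07]
tool_rot: [-3.141, -0.0, 2.979]
ft_force: [0.2, 1.3, 0.2]
gripper_width: 0.0007
t 12.50 tool bay x,y -58.3 -25.8 z 70.0 yaw-err -0.004 F [0.2 1.3 0.2] w 0.001
scene 861 centre [-24.8 -26.8] size [200.2  31.8] ang 87.9 [[-44, -126], [-12, -127], [-5, 73], [-37, 74]]
top none
wrist none
```

View pics/wr12.png

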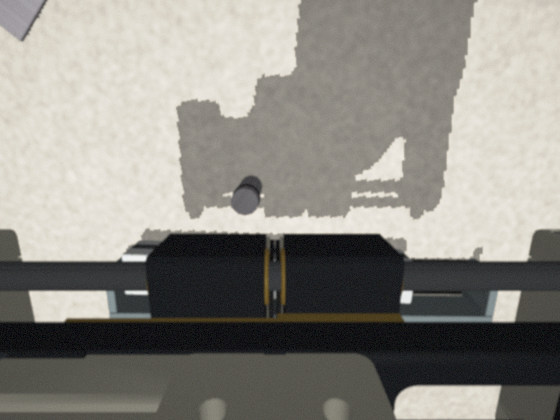

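The post is at (245,200), on the robot side of the fingers, so lowering is clear of both post and bar.

```bash

python3 -m pendant '[[0,0,25,0,0,0,0],[0,0,25,0,0,0,0],[0,0,9,0,0,0,0],[-4,0,0,0,0,0,0],[-4,0,0,0,0,0,0]]'
python3 -m pendant '[[-4,0,0,0,0,0,0],[-4,0,0,0,0,0,0],[-2,0,0,0,0,0,0],[-2,0,0,0,0,0,0],[0,0,0,0,0,0,0]]'
python3 -c "from h import *;tool();barfit(('scene',))"
```

```text
t: 13.12
tool_pos: [0.6387, -0.0851, 0.0108]
tool_rot: [3.141, -0.001, 2.985]
ft_force: [-0.4, 0.2, 0.3]
gripper_width: 0.0001
t: 13.53
tool_pos: [0.6495, -0.0876, 0.011]
tool_rot: [3.141, -0.002, 2.984]
ft_force: [-5.0, 1.5, 2.3]
gripper_width: 0.0005
t 13.53 tool bay x,y -38.4 -22.9 z 11.0 yaw-err -0.000 F [-5.   1.5  2.3] w 0.000
scene 587 centre [-15.7 -22.9] size [ 25.3 193.9] ang 0.1 [[-28, 74], [-28, -120], [-3, -120], [-3, 74]]
```

Contact with the plate is felt (5 N). Press slightly more, then check.

```bash

python3 -m pendant '[[-2,0,0,0,0,0,0],[-1,0,0,0,0,0,0],[0,0,0,0,0,0,0]]'
python3 -m pendant '[[6,0,0,0,0,0,0],[8,0,0,0,0,0,0],[0,0,-35,0,0,0,0],[0,0,-40,0,0,0,0],[0,0,-40,0,0,0,0]]'
python3 -m pendant '[[35,0,-35,0,0,0,0],[40,0,-30,0,0,0,0],[40,0,0,0,0,0,0],[40,0,0,0,0,0,0],[40,0,0,0,0,0,0]]'
python3 -m pendant '[[35,0,0,0,0,0,0],[0,0,0,0,0,0,0]]'
python3 - <<'E'
from h import *
tool()
for c in ('scene','top'):
    s=snap(c,'f'+c); w=cloud(s); b=tobay(w)*1000; z=w[...,2]
    m=(z>.022)&(z<.036)&(b[...,0]<12)&(b[...,0]>-60)&(abs(b[...,1])<145)
    # edges by y slices
    for y in (-110,-80,-20,40,60):
        q=b[m&(abs(b[...,1]-y)<6)]; print(c,y,np.round([q[:,0].min(),q[:,0].max()],1) if len(q) else None)
    a=cv2.imread(f'pics/f{c}.png')
    a=a[150:330,200:430] if c=='scene' else a[135:245,220:350]
    cv2.imwrite(f'pics/f{c}z.png',cv2.resize(a,None,fx=3.3 if c=='scene' else 5,fy=3.3 if c=='scene' else 5,interpolation=cv2.INTER_CUBIC))
E
```

```text
t: 13.83
tool_pos: [0.6495, -0.0876, 0.0104]
tool_rot: [3.141, -0.008, 2.983]
ft_force: [-13.1, 2.6, 7.3]
gripper_width: 0.0001
t: 14.25
tool_pos: [0.6389, -0.0861, 0.127]
tool_rot: [-3.141, -0.001, 2.984]
ft_force: [1.3, 0.1, -0.2]
gripper_width: 0.0002
t: 14.67
tool_pos: [0.4577, -0.0572, 0.181]
tool_rot: [3.141, 0.003, 2.984]
ft_force: [-0.5, -0.4, 1.0]
gripper_width: 0.0008
t: 14.83
tool_pos: [0.4172, -0.0512, 0.1799]
tool_rot: [3.141, -0.004, 2.984]
ft_force: [-1.3, 0.2, -0.1]
gripper_width: 0.0003
t 14.83 tool bay x,y -273.5 -23.6 z 179.9 yaw-err 0.000 F [-1.3  0.2 -0.1] w 0.000
scene -110 [-27.5   8. ]
scene -80 [-28.3   8.2]
scene -20 [-27.2   8.5]
scene 40 [-26.3   8.6]
scene 60 [-26.    8.6]
top -110 [-30.3   7. ]
top -80 [-29.4   7.8]
top -20 [-28.1   5.9]
top 40 [-27.9   8.2]
top 60 [-27.2   7.5]
```

View pics/fscenez.png

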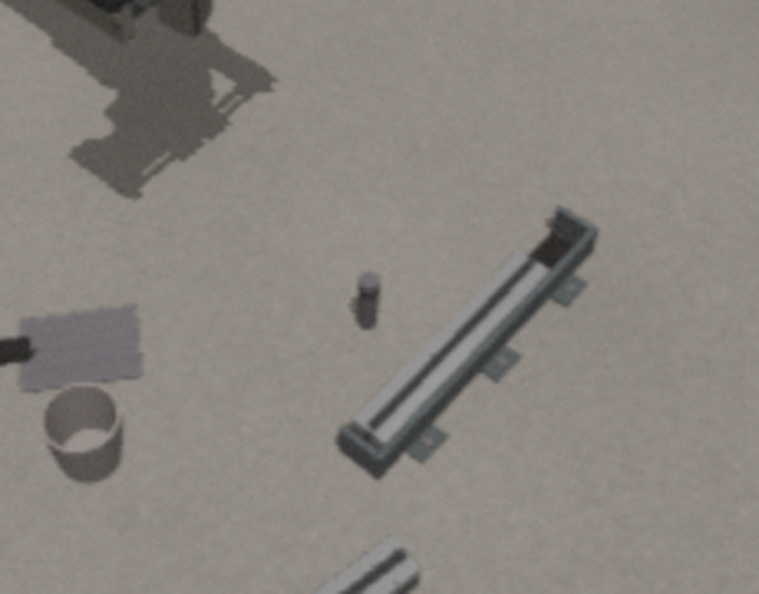

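View pics/ftopz.png

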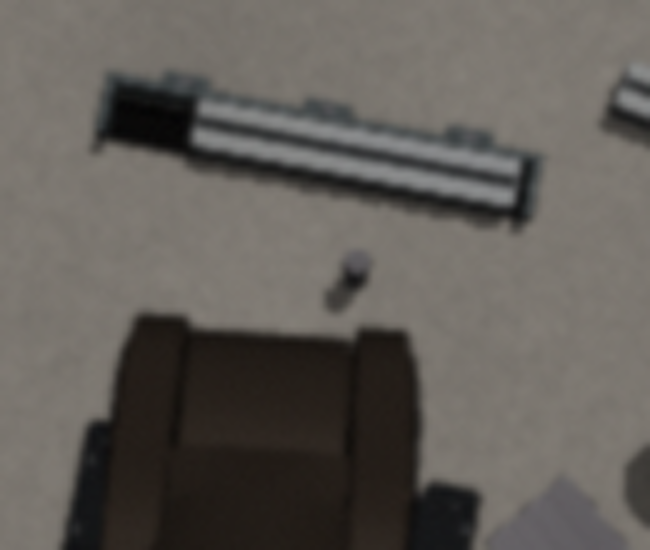

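Both views show the bar between the cheeks and along the plate. I'll take a close look with the wrist camera for a possible ~1 mm gap at the right end.

```bash

python3 -m pendant '[[-41,-10,0,0,0,0,0],[-41,-10,0,0,0,0,0],[-41,-10,0,0,0,0,0],[-41,-10,0,0,0,0,0],[-41,-10,0,0,0,0,0]]'
python3 -m pendant '[[-41,0,-20,0,0,0,0],[-41,0,-20,0,0,0,0],[-30,0,-20,0,0,0,0],[-25,0,0,0,0,0,0],[0,0,0,0,0,0,0]]'
python3 -c "from h import *;tool();snap('wrist','wr14')"
```

```text
t: 15.35
tool_pos: [0.6201, -0.1337, 0.1802]
tool_rot: [-3.141, 0.002, 2.984]
ft_force: [0.3, 0.3, 0.1]
gripper_width: 0.0006
t: 15.77
tool_pos: [0.7502, -0.1536, 0.2362]
tool_rot: [-3.141, 0.004, 2.985]
ft_force: [-1.1, 0.5, -0.9]
gripper_width: 0.0007
t 15.77 tool bay x,y 71.5 -72.3 z 236.2 yaw-err 0.001 F [-1.1  0.5 -0.9] w 0.001
```

View pics/wr14.png

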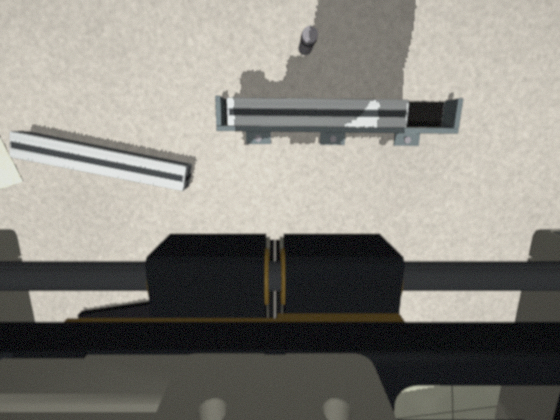

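```bash

python3 - <<'E'
from h import *
s=ctrl.snapshot('wrist')
a=np.ascontiguousarray(s['pixels'][80:155,200:475,::-1]);cv2.imwrite('pics/wr15z.png',cv2.resize(a,None,fx=2.9,fy=2.9*2,interpolation=cv2.INTER_CUBIC))
w=cloud(s);b=tobay(w)*1000;z=w[...,2]
g=cv2.cvtColor(s['pixels'],cv2.COLOR_RGB2GRAY)
m=(z>.02)&(z<.036)
for y in (-115,-90,-60,-20,20,50,65):
    q=b[m&(abs(b[...,1]-y)<4)&(b[...,0]>-60)&(b[...,0]<20)]; print(y,np.round([q[:,0].min(),q[:,0].max()],1))
for n in("jar","beaker","scraper"):
  for c in("top","scene"):
    ss=ctrl.snapshot(c);W=cloud(ss);
    for d in ctrl.find_in(n,c)[:1]:
        x=d["bbox"];print(n,c,np.round(np.array(x)*[560,420,560,420]),round(d["confidence"],2))
E
```

```text
-115 [-28.4   6.7]
-90 [-28.5   6.7]
-60 [-27.4   7.8]
-20 [-27.4   7.9]
20 [-26.3   7.9]
50 [-26.2   9. ]
65 [-26.3   9. ]
jar top [139. 203.  17.  16.] 0.69
jar scene [348. 127.  14.  18.] 0.53
beaker top [348. 216.  24.  20.] 0.84
beaker scene [210. 265.  27.  32.] 0.93
scraper top [316. 229.  47.  50.] 0.9
scraper scene [175. 241.  70.  29.] 0.8
```

View pics/wr15z.png

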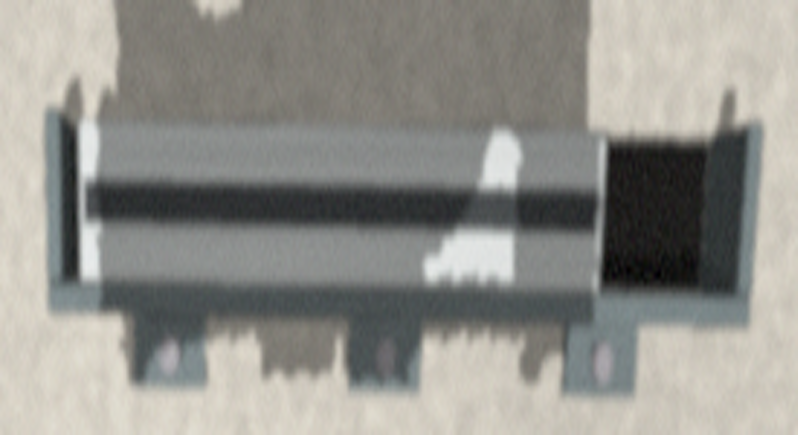

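The bar and plate edges are parallel, with a constant 35 mm from bar front to plate back along the whole length and no gap visible. The jar, beaker and scraper are where they started, and the gripper is well clear.

```bash
python3 -c "
from h import *
tool();print(ctrl.hand_in())"
```

```text
t 16.47 tool bay x,y 66.0 -72.3 z 237.0 yaw-err 0.000 F [ 0.1 -1.1  0.3] w 0.000
the job is handed in; nothing more can be done
None
```

The profile is stored in the bay and the job is handed in at about 16.5 s; the hand-in reports no verdict. I only slid the profile, with the closed fingertips, and never lifted it.

**How it went:**
1. I pushed the front end to the right.
2. I advanced the profile from its rear end.
3. I pivoted the front in behind the post.
4. I pushed the rear end round.
5. I pressed the middle against the back plate, with about 13 N.

**Last checks:**
- **Against the back plate:** The wrist camera measured a constant 35 mm from the profile's near face to the back of the plate, at seven points along its length. That matches 30 mm of profile plus the 6 mm plate, and no gap shows. The scene and top depth readings were noisier, varying by 2–3 mm, so on their own they could not rule out a gap of about 1 mm at the right end.
- **Between the cheeks:** The whole length lies between them, but off-centre by about 23 mm to the right. The end behind the post is some 4–10 mm from the right cheek.
- **Bystanders:** The jar, beaker and scraper were detected within a few pixels of where they started.
- **Robot:** The gripper was about 0.24 m above the bench and touching nothing at hand-in.

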